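Turn over the drained pan and nest the sample tins in it

TASK

One of the two large pans on the draining rack lies bottom up, with the ridges of its foot showing: tip it over the lip on the rack's far side so that it stands right way up on the bench beyond the rack. Then stand the tub upright inside it, flat on the pan's floor, and after that stand the narrow tin upright inside the tub, flat on the tub's floor. Leave the other large pan where it is on the rack.

Things in the scene. Friction and masses are not known exactly. Their poses are not given: they have to be found in the camera images.
- rack: fixed aluminium draining rack. Origin at bench height below the robot-side face of its stop lip, mid-length; x points away from the robot across the lip, y along the rack. Plate: x -89 to 0 mm, y -195 to 195 mm, top 43 mm above the bench, 6 mm thick. Legs 12 mm wide at y -187, 0 and 187 mm, x -78 to -3 mm; otherwise open below
- rack_lip (a point): middle of the top of the rack's stop lip, an upright strip along the plate's far edge, x 0 to 5 mm of the rack, its top 49 mm above the bench (6 mm above the plate). Both pans lie with the far rim 2 to 8 mm short of it; their near rims overhang the plate's near edge by 37 to 43 mm, so can be lifted from below
- pan: the large steel pan lying bottom up, 124 (x) by 170 (y) mm over its rim, 57 mm high, loose, 0.33 kg; long side along the lip, centre about 97 mm to one side of the rack's middle. Origin at the centre of its mouth (rim plane); its z points from the mouth out through the base: up while upside down, down when right way up (origin then 57 mm above the bench)
- pan_foot (a point): centre of the pan's base, level with the foot: a rectangle of ridges 80 by 120 mm, 3 mm high, seen only when the pan is bottom up. Pan rim 4 mm thick, standing 7 mm out all round; walls and floor 4 mm; cavity 102 by 148 mm; the floor's inner face is 7 mm above the bench when it stands right way up
- spare: the other, identical large pan, right way up on the rack in the neighbouring place: to be left there. Origin at the centre of its underside, z up
- tub: open upright steel tub, 84 mm (x) by 64 mm (y), 64 mm high, walls and floor 4 mm, about 0.2 kg; stands on the bench at one side of the rack. Origin at the centre of its underside, z up
- tin: narrow open upright steel tin, 56 mm (x) by 40 mm (y), 88 mm high, walls and floor 4 mm, about 0.15 kg; stands on the bench at the other side. Origin at the centre of its underside, z up
There are look-alikes about, which are no part of the job. What is shaped like the tin but purple is not meant. Leave any orange look-alike of the tub alone.

How it is judged:
By the outcome, as a careful person would: the job done as asked, in the order asked, and still so for the second after the job is handed in, with the robot touching nothing.
It also fails if it takes over 72 s, if anything falls off the work surface, if the arm or the gripper's body presses on something with over 40 N, if the wrist force passes 120 N, or if a joint passes its speed limit or range.

ROBOT

A 6-joint arm with a two-finger parallel gripper is mounted at the origin on the work surface. World frame = base frame: x ahead of the robot, y to its left, z up, the work surface at z = 0. Lengths are in mm, angles in degrees, forces in N, time in s.
With the tool pointing down it reaches from about 325 to 775 mm from the base axis. Payload 9.3 kg.
Tool frame: the origin (TCP) lies where the fingers leave the gripper's body, on its centre line; the fingertips stand bot.tcp_to_tips ahead of it and the grasp point (between the pads) lies 54 mm ahead of it (bot.tcp_to_tips is the distance from the TCP to the fingertips, in mm); z points along the fingers, y is the line along which they close (so a half turn about z gives the same grasp; the last joint's range is limited). The gripper opens to 85 mm and grips with 20 to 120 N. Pads are 22 mm wide; open, the fingers measure 114 mm over their backs; the gripper's body (76 mm by 85 mm) begins 54 mm behind the grasp point. The pads swing forward as they close: fully open they stand 13 mm farther back than shut.
Start: joints at [-73.201, 14.817, 1.232, 76.415, 0, 81.257], TCP at [237.142, -496.247, 303.879] pointing down, gripper open.
Joint ranges: [-174.27, 174.27], [-52.1, 104.24], [-59.71, 78.15], [-110.17, 111.67], [-87.03, 83.33], [-180, 180]. Speed limits (degrees/s): [127.2, 127.2, 159.86, 180, 180, 180].

INTERFACE

Orientations are given as a 3x3 rotation matrix whose columns are the frame's x, y, z axes.
In Python, from plant import bot gives the robot as it stands.
- The arm moves only by the shell command python3 -m inch 'ROWS'. ROWS is JSON, a list of rows, each a list of 7 numbers: the turn, a rotation vector about the tool's x, y, z normalised to -1 to 1, where 1 is 0.5 rad, then the shift along the tool's x, y, z normalised to -1 to 1, where 1 is 200 mm, then the finger opening in mm, from 0 to 85.4. A call has 1 to 20 rows; each row is the pose to reach, as a shift and turn from the pose commanded when the call began, along the tool's axes at that moment; what a row does not reach only later rows make up. A row lasts 1/8 s, in which the tool goes at most 62.5 mm and 10.7 degrees, less where a joint would pass 70% of its speed; a pose out of reach is approached as far as the arm can. A call with a number of a shift or a turn outside -1 to 1 is refused whole. A call with a gripper value outside its range is refused whole. The fingers move at their own pace and stop on an object; the grip force is fixed at half the most. Time passes only in rows, so rows that repeat a pose let the fingers close. It gives the time, the measured TCP pose, the force, the opening and the grip force at its end, in the units of the state.
- bot.sense(): the state, without advancing time (a new reading comes with each control period).
- bot.get_image(name): name is "scene" or "top" or "wrist"; returns the picture (420x560x3 uint8, red, green, blue); there is no depth.
- bot.get_calibration(name): a dict with "fx", "fy", "cx", "cy" (pixels), "R" (3x3) and "t" (3): a world point X has camera coordinates R X + t. Camera axes: x right, y down, z forward; pixel columns grow to the right and rows downward; lengths in mm; the calibration is good to about 2 mm. A picture is of the moment at which its call begins: read the wrist's pose just before it. get_calibration takes no time and is no camera call; for the wrist camera it gives the pose at the moment of the call.
- bot.finish_job(): hands the job in; it is judged then, once.
The state is a dict: "t": time; "joint_pos": joint angles; "joint_vel": joint speeds; "joint_efforts": joint torques, N m; "tool_pos": TCP position; "tcp_rot": TCP orientation; "ft_force": force on the tool from outside, world axes, zero at the start; "wrist_torque": the same for the moment, N m; "grip_width": finger opening in mm; "grip_force": force on a finger pad.
Only numpy, scipy, OpenCV 4.12 (cv2) and the standard library are available. Lean on these libraries where they do the work, as an engineer would, in place of code of your own. Each camera call takes 0.05 s, during which the arm holds its last target. There are 200 camera calls.

## Working session

There is one attempt and no reset: what is moved stays moved. The work goes in short steps, Python scripts to look and compute and a shell command to move; the robot and the scene stay as the last step left them, time stands still between calls to the robot, and variables do not carry over. Pictures are saved under pics/ and viewed, at most 10 in all, crops included, and the job is handed in when it is done.

```bash
ls; mkdir -p pics; python3 - <<'E'
from plant import bot
import cv2
for n in ("scene","top"):
    im=bot.get_image(n); cv2.imwrite(f"pics/{n}0.png",im[:,:,::-1]); c=bot.get_calibration(n); print(n,c)
s=bot.sense();print(s,bot.tcp_to_tips)
E
```

```text
pics
scene {'fx': 500.54482033548425, 'fy': 500.54482033548425, 'cx': 273.2299363627767, 'cy': 211.1115384429796, 'R': array([[ 0.8733215 ,  0.48693399, -0.01431256],
       [ 0.41400724, -0.75736913, -0.50496535],
       [-0.25672468,  0.4350716 , -0.86302094]]), 't': array([-417.12261566, -212.80347759, 1607.1786624 ])}
top {'fx': 540.2472852286509, 'fy': 540.2472852286509, 'cx': 275.82144912373184, 'cy': 216.54874267085466, 'R': array([[-0.01545517, -0.99980701, -0.01212804],
       [-0.98967791,  0.01702469, -0.14229472],
       [ 0.14247374,  0.00980367, -0.98975003]]), 't': array([ -22.14783013,  533.9989308 , 1541.18477598])}
{'t': 0.1, 'joint_pos': array([-7.32017153e+01,  1.48492784e+01,  1.19082020e+00,  7.64156814e+01,
       -2.67455526e-03,  8.12553664e+01]), 'joint_vel': array([ 0.07418959, -0.18075191,  0.14559738,  0.07066158,  0.00574093,
       -0.06140555]), 'joint_efforts': array([ 6.43408246e-03, -5.56689727e+01,  3.45073164e+01,  1.14860196e-02,
       -2.80403378e-05, -1.99629727e-05]), 'tool_pos': array([ 237.07430457, -496.07860448,  303.28746717]), 'tcp_rot': array([[ 9.02262568e-01,  4.31186830e-01, -4.18652044e-04],
       [ 4.31187007e-01, -9.02261749e-01,  1.22527248e-03],
       [ 1.50587632e-04, -1.28603482e-03, -9.99999162e-01]]), 'ft_force': array([ 0.0932819 ,  0.2378781 , -0.00929754]), 'wrist_torque': array([-0.04807021, -0.05082233, -0.00388843]), 'grip_force': 0.0, 'grip_width': 85.20435001443917} 72.6
```

View pics/top0.png

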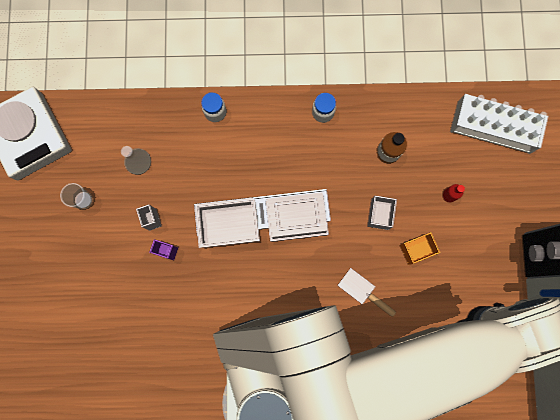

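View pics/scene0.png

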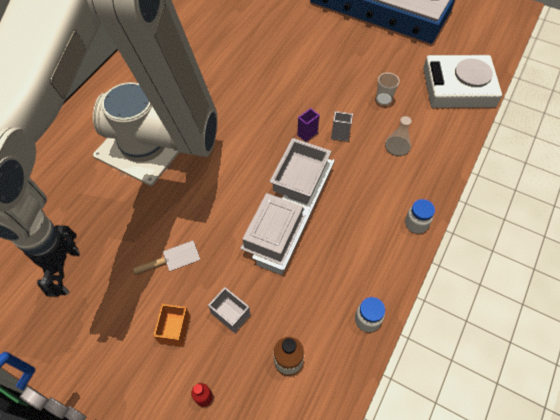

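The top view shows the bottom-up pan on the right, around (298,215), with its ridges visible. The spare is at (228,222), the tub at (382,212) and the tin at (148,217). The purple and orange look-alikes are at (164,250) and (420,248). The scene view agrees with this.

```bash
cat > h.py <<'E'
import numpy as np,cv2
from plant import bot
def ray(c,p,z):
    d=np.array([(p[0]-c["cx"])/c["fx"],(p[1]-c["cy"])/c["fy"],1]);R=np.array(c["R"]);o=-R.T@c["t"];d=R.T@d
    return o+d*(z-o[2])/d[2]
def proj(c,X):
    q=np.array(c["R"])@X+c["t"];return np.array([c["fx"]*q[0]/q[2]+c["cx"],c["fy"]*q[1]/q[2]+c["cy"]])
def rect(c,m,z):
    "min-area rectangle in the plane z of the mask's biggest outline"
    cs,_=cv2.findContours(m,cv2.RETR_EXTERNAL,cv2.CHAIN_APPROX_NONE);k=max(cs,key=cv2.contourArea)[:,0]
    P=np.array([ray(c,p,z)[:2] for p in k],np.float32);return cv2.minAreaRect(P),cv2.boxPoints(cv2.minAreaRect(P))
E
python3 - <<'E'
from h import *
print([a for a in dir(bot) if a[0]!='_'])
im=cv2.imread("pics/top0.png");c=bot.get_calibration("top")
o=im[170:260,130:410];cv2.imwrite("pics/crop.png",cv2.resize(o[:, :],(800,257),interpolation=cv2.INTER_CUBIC)) 
hsv=cv2.cvtColor(im,cv2.COLOR_BGR2HSV)
m=((hsv[:,:,1]<75)&(hsv[:,:,2]>60)).astype(np.uint8)*255
out=cv2.cvtColor(m,cv2.COLOR_GRAY2BGR)
cv2.imwrite("pics/crop2.png",np.vstack([cv2.resize(o,(800,257),interpolation=cv2.INTER_CUBIC),cv2.resize(out[170:260,130:410],(800,257),interpolation=cv2.INTER_NEAREST)]))
for n,p,z in [("tub",(382,198),64),("tin",(148,206),88)]:
    pass
print("lip corner right far",ray(c,(328,190),49),"pan",ray(c,(298,215),100),"tub",ray(c,(382,212),64),"tin",ray(c,(148,217),88))
E
```

```text
['Unreachable', 'finish_job', 'get_calibration', 'get_image', 'sense', 'tcp_to_tips']
lip corner right far [ 607.67658869 -184.52444767   49.        ] pan [527.96980153 -93.79535164 100.        ] tub [ 537.78044606 -336.1615733    64.        ] tin [531.32196769 331.35017063  88.        ]
```

View pics/crop2.png

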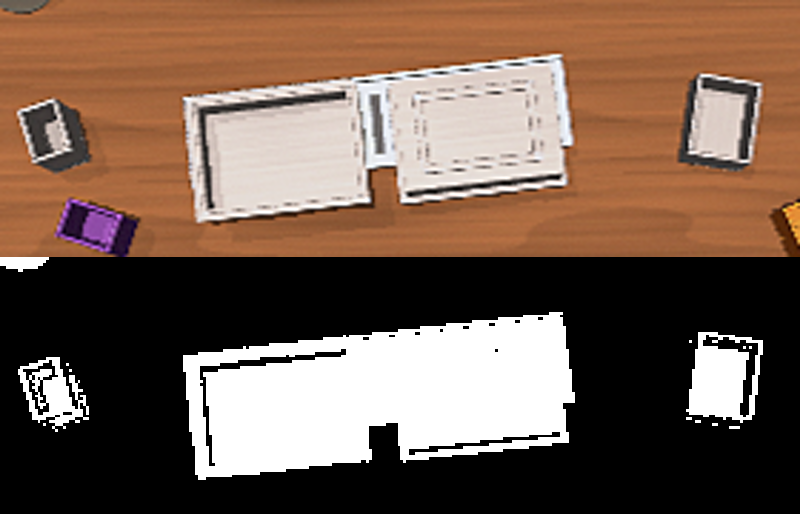

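The crop shows the pan's near rim running from crop pixel (403,203) to (566,184). The ridges span about (414,96) to (541,157), the tub rim about (700,75) to (753,166), and the tin rim about (19,108) to (70,152).

```bash
cat >> h.py <<'E'
from scipy.spatial.transform import Rotation as Ro
def row(R,p,s=None):
    "turn and shift in row units from the present pose to R,p"
    s=s or bot.sense();A=np.array(s["tcp_rot"]);t=Ro.from_matrix(A.T@R).as_rotvec()/.5;d=A.T@(np.array(p)-s["tool_pos"])/200
    return np.round(np.r_[t,d],3).tolist()
E
python3 - <<'E'
from h import *
c=bot.get_calibration("top")
f=lambda x,y,z:ray(c,(130+x/2.857-.3,170+y/2.857-.3),z)[:2].round(1)
print("nearrim",f(403,203,45),f(566,184,45))
print("foot",[f(*p,100) for p in((414,96),(537,80),(541,157),(427,170))])
print("lip far",f(356,79,49),f(560,55,49),"rackend",f(572,146,43))
print("tub",[f(*p,64) for p in((700,75),(761,83),(753,167),(692,160))])
print("tin",[f(*p,88) for p in((19,108),(57,99),(71,152),(33,164))])
print("spare",[f(*p,98) for p in((185,97),(355,78),(370,200),(200,220))])
E
```

```text
nearrim [462.1 -15.2] [ 478.7 -180.5]
foot [array([562.4, -28.6]), array([ 576.3, -150.2]), array([ 499.7, -152.1]), array([488.7, -40.3])]
lip far [589.7  31. ] [ 610.9 -177.9] rackend [ 517.7 -187.9]
tub [array([ 584.9, -317.2]), array([ 575.7, -378.2]), array([ 490.6, -366.2]), array([ 498.6, -305.6])]
tin [array([559.2, 365.1]), array([567.6, 327.3]), array([514.1, 312.4]), array([502.8, 350. ])]
spare [array([565.7, 197.9]), array([581.8,  29.5]), array([460.4,  16. ]), array([443.5, 182.5])]
```

```bash
cat >> h.py <<'E'
yaw=np.radians(5.8);rx=np.array([np.cos(yaw),np.sin(yaw),0]);ry=np.array([-rx[1],rx[0],0]);Z=np.array([0,0,1.])
def tilt(a,x=rx):
    a=np.radians(a);d=np.sin(a)*x-np.cos(a)*Z;n=np.cos(a)*x+np.sin(a)*Z
    return np.c_[n,np.cross(d,n),d],d,n
E0=np.array([470.5,-98,43.])
def lift(E,a=35,over=15,T=66):
    R,d,n=tilt(a);return R,E+over*d-11*n-T*d
E
python3 - <<'E'
from h import *
R,p=lift(E0-30*rx);print(p)
s=bot.sense()
print(row(R,p+[0,0,150]))
E
```

```text
[ 402.58638779 -104.89841316   78.46741346]
[-0.213, 1.21, 0.667, 1.59, -1.407, 0.376]
```

```bash
python3 -m inch '[[-0.1,0.6,0.33,0.8,-0.7,0.2,70],[-0.1,0.6,0.33,0.8,-0.7,0.2,70],[-0.1,0.6,0.33,0.8,-0.7,0.2,70],[-0.1,0.6,0.33,0.8,-0.7,0.2,70],[-0.1,0.6,0.33,0.8,-0.7,0.2,70]]'; python3 - <<'E'
from h import *
R,p=lift(E0-30*rx);s=bot.sense();print(s["joint_pos"])
print(row(R,p+[0,0,120],s))
E
```

```text
t: 0.72
tool_pos: [321.4, -299.0, 263.7]
tcp_rot: [[0.916, 0.275, 0.293], [0.269, -0.961, 0.06], [0.298, 0.024, -0.954]]
ft_force: [0.2, 0.2, 0.0]
grip_width: 69.7
grip_force: 0.0
[-62.56374449   1.02637626 -22.9513906   61.115758    16.71496088
 102.0015581 ]
[-0.114, 0.61, 0.34, 0.536, -0.829, 0.488]
```

```bash
python3 -m inch '[[-0.114,0.61,0.34,0.536,-0.829,0.488,70],[-0.114,0.61,0.34,0.536,-0.829,0.488,70],[-0.114,0.61,0.34,0.536,-0.829,0.488,70],[-0.114,0.61,0.34,0.536,-0.829,0.488,70],[-0.114,0.61,0.34,0.536,-0.829,0.488,70],[-0.114,0.61,0.34,0.536,-0.829,0.488,70]]'; python3 - <<'E'
from h import *
R,p=lift(E0-30*rx);s=bot.sense();print(s["joint_pos"])
print(row(R,p,s))
E
```

```text
t: 1.48
tool_pos: [403.3, -108.1, 199.1]
tcp_rot: [[0.815, 0.099, 0.571], [0.082, -0.995, 0.055], [0.574, 0.001, -0.819]]
ft_force: [-0.6, 0.2, -0.6]
grip_width: 70.3
grip_force: 0.0
[-39.62545711  -7.77290544 -47.97211095  23.52094551  24.00594071
 140.36874676]
[0.005, -0.0, -0.002, -0.347, -0.017, 0.493]
```

```bash
python3 -m inch '[[0,0,0,-0.347,-0.017,0.493,70],[0,0,0,-0.347,-0.017,0.493,70],[0,0,0,-0.347,-0.017,0.493,70],[0,0,0,-0.347,-0.017,0.493,70]]'; python3 - <<'E'
from h import *
R,p=lift(E0);s=bot.sense();print(s["joint_pos"])
print(row(R,p,s))
cv2.imwrite("pics/s1.png",bot.get_image("scene")[130:360,150:450,::-1].repeat(2,0).repeat(2,1))
E
```

```text
t: 1.98
tool_pos: [407.9, -108.4, 84.8]
tcp_rot: [[0.821, 0.1, 0.563], [0.08, -0.995, 0.06], [0.566, -0.005, -0.824]]
ft_force: [-0.2, -0.5, 0.1]
grip_width: 70.0
grip_force: 0.0
[-39.04103262   5.76219042 -59.58094565  -1.17253852  23.65758304
 140.80770306]
[-0.006, 0.019, -0.007, 0.085, -0.02, 0.097]
```

View pics/s1.png

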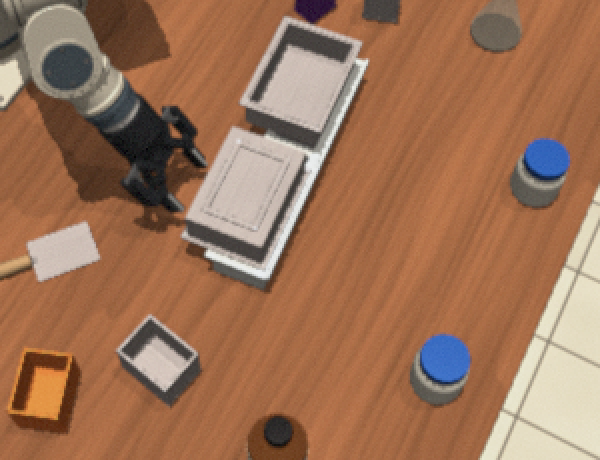

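```bash
python3 - <<'E'
from h import *
P=E0+127*rx
for th in (0,5,10,20,30,40):
    a=np.radians(th);E=P+124*(-np.cos(a)*rx+np.sin(a)*Z)+2*rx
    R,p=lift(E,over=15-th/8);print(th,row(R,p),p.round())
E
python3 -m inch '[[0,0,0,0.02,0,0.05,70],[0,0,0,0.05,-0.01,0.08,70],[0,0,0,0.085,-0.02,0.097,70],[0,0,0,0.085,-0.02,0.097,70]]'
```

```text
0 [-0.004, 0.016, -0.005, 0.104, -0.02, 0.113] [ 437. -101.   78.]
5 [-0.004, 0.016, -0.005, 0.136, -0.02, 0.067] [ 438. -101.   90.]
10 [-0.004, 0.016, -0.005, 0.172, -0.02, 0.024] [ 439. -101.  101.]
20 [-0.004, 0.016, -0.005, 0.255, -0.02, -0.052] [ 443. -101.  123.]
30 [-0.004, 0.016, -0.005, 0.348, -0.021, -0.114] [ 452. -100.  144.]
40 [-0.004, 0.016, -0.005, 0.449, -0.021, -0.158] [463. -99. 162.]
t: 2.52
tool_pos: [433.4, -100.7, 78.5]
tcp_rot: [[0.819, 0.103, 0.564], [0.083, -0.995, 0.061], [0.567, -0.003, -0.824]]
ft_force: [-0.1, -0.2, -0.6]
grip_width: 70.0
grip_force: 0.0
```

```bash
python3 -m inch '[[0,0,0,0.02,0,0.016,70],[0,0,0,0.035,0,-0.01,70],[0,0,0,0.05,0,-0.03,70],[0,0,0,0.07,0,-0.05,70],[0,0,0,0.087,0,-0.073,70],[0,0,0,0.127,0,-0.11,70],[0,0,0,0.17,0,-0.149,70],[0,0,0,0.17,0,-0.149,70]]';  python3 - <<'E'
from h import *
cv2.imwrite("pics/s2.png",bot.get_image("scene")[130:360,150:450,::-1].repeat(2,0).repeat(2,1))
E
```

```text
t: 3.52
tool_pos: [444.4, -100.5, 123.0]
tcp_rot: [[0.819, 0.102, 0.565], [0.082, -0.995, 0.059], [0.568, -0.002, -0.823]]
ft_force: [-2.0, -0.4, -0.7]
grip_width: 70.0
grip_force: 0.9
```

View pics/s2.png

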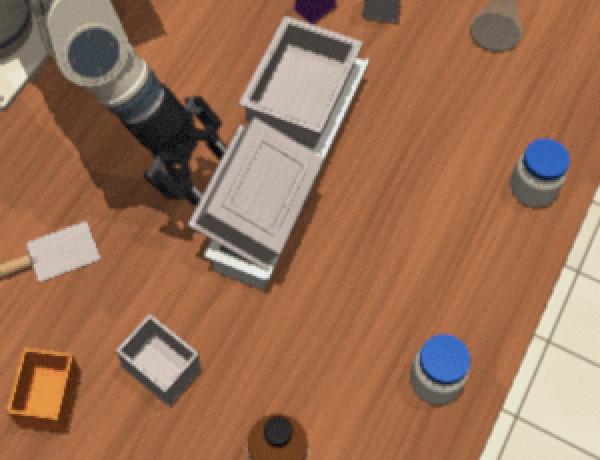

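The pan is tilting up evenly on both fingers, and its far rim is against the lip. I'll continue.

```bash
python3 - <<'E'
from h import *
P=E0+127*rx
for th in (30,40,50,60,70,80):
    a=np.radians(th);E=P+124*(-np.cos(a)*rx+np.sin(a)*Z)+2*rx
    R,p=lift(E,over=15-min(th,50)/8);print(th,row(R,p),p.round())
E
python3 -m inch '[[0,0,0,0.045,0,-0.032,70],[0,0,0,0.093,0,-0.062,70],[0,0,0,0.14,0,-0.085,70],[0,0,0,0.19,0,-0.106,70],[0,0,0,0.19,0,-0.106,70]]'
```

```text
30 [-0.005, 0.014, -0.002, 0.091, 0.001, -0.065] [ 452. -100.  144.]
40 [-0.005, 0.014, -0.002, 0.193, 0.001, -0.109] [463. -99. 162.]
50 [-0.005, 0.014, -0.002, 0.299, 0.001, -0.135] [478. -97. 179.]
60 [-0.005, 0.014, -0.002, 0.407, 0.001, -0.135] [496. -95. 191.]
70 [-0.005, 0.014, -0.002, 0.514, 0.001, -0.117] [515. -93. 200.]
80 [-0.005, 0.014, -0.002, 0.615, 0.001, -0.081] [536. -91. 206.]
t: 4.2
tool_pos: [463.9, -98.6, 162.1]
tcp_rot: [[0.819, 0.102, 0.565], [0.083, -0.995, 0.06], [0.568, -0.002, -0.823]]
ft_force: [-0.4, -0.7, -0.6]
grip_width: 69.9
grip_force: 0.3
```

```bash
python3 -m inch '[[0,0,0,0.055,0,-0.018,70],[0,0,0,0.107,0,-0.028,70],[0,0,0,0.14,0,-0.03,70],[0,0,0,0.17,0,-0.03,70],[0,0,0,0.2,0,-0.03,70],[0,0,0,0.2,0,-0.03,70]]';  python3 - <<'E'
from h import *
cv2.imwrite("pics/s3.png",bot.get_image("scene")[130:360,150:450,::-1].repeat(2,0).repeat(2,1))
E
```

```text
t: 4.95
tool_pos: [492.9, -95.5, 188.9]
tcp_rot: [[0.82, 0.102, 0.564], [0.082, -0.995, 0.06], [0.567, -0.003, -0.824]]
ft_force: [0.3, 0.5, -0.2]
grip_width: 69.9
grip_force: 0.0
```

View pics/s3.png

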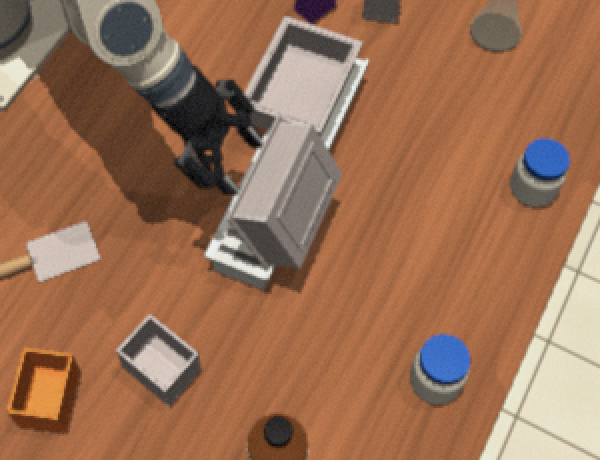

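The pan is near its balance point at about 58°. I'll nudge it forward and then back off.

```bash
python3 -m inch '[[0,0,0,0.05,0,0.01,70],[0,0,0,0.09,0,0.03,70],[0,0,0,0.13,0,0.05,70],[0,0,0,0.1,0,-0.05,70],[0,0,0,0.0,0,-0.3,70],[0,0,0,0,0,-0.6,70],[0,0,0,0,0,-0.6,70],[0,0,0,0,0,-0.6,70]]';  python3 - <<'E'
from h import *
cv2.imwrite("pics/s4.png",bot.get_image("scene")[100:400,130:480,::-1].repeat(2,0).repeat(2,1))
im=bot.get_image("top");cv2.imwrite("pics/top1.png",im[:,:,::-1])
E
```

```text
t: 6.0
tool_pos: [425.1, -102.9, 287.4]
tcp_rot: [[0.82, 0.101, 0.564], [0.082, -0.995, 0.06], [0.567, -0.003, -0.824]]
ft_force: [-0.4, 0.6, -0.1]
grip_width: 70.2
grip_force: 0.0
```

View pics/s4.png

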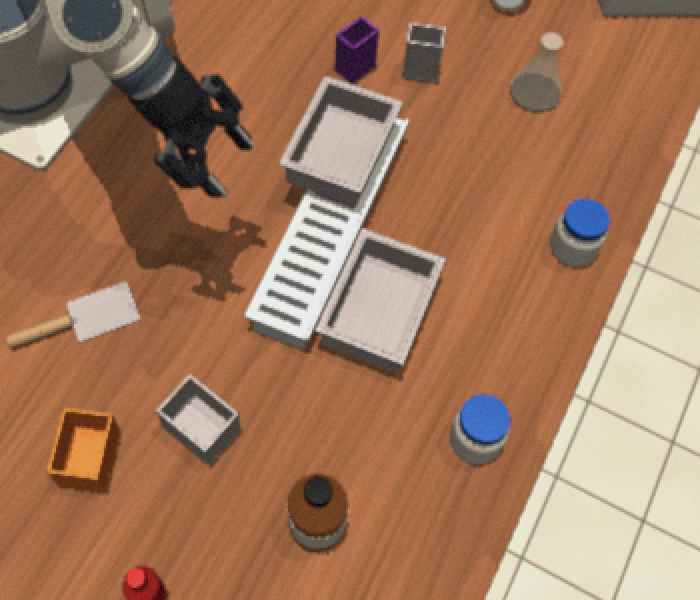

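The pan now stands right way up beyond the lip, with crop rim corners near (370,233), (442,255), (400,362) and (320,328). The tub and tin haven't moved.

```bash
python3 - <<'E'
from h import *
c=bot.get_calibration("scene")
q=np.array([ray(c,(130+x/2,100+y/2),57)[:2] for x,y in((370,233),(443,255),(402,362),(320,329))]);print(q.round(1),q.mean(0))
q=np.array([ray(c,(130+x/2,100+y/2),64)[:2] for x,y in((190,377),(240,412),(209,450),(158,410))]);print("tub",q.round(1),q.mean(0))
im=cv2.imread("pics/top1.png");c=bot.get_calibration("top")
cv2.imwrite("pics/pan.png",cv2.resize(im[150:260,180:400],(800,400),interpolation=cv2.INTER_CUBIC))
for dz in (180,35+0):
  R=tilt(0,np.array([np.cos(np.radians(-7.8)),np.sin(np.radians(-7.8)),0]))[0];p=np.array([537.5,-341.8,45+54+dz-35]);print(p,row(R,p))
E
```

```text
[[ 614.    -3.2]
 [ 717.9   13.8]
 [ 737.3 -155.8]
 [ 621.9 -165.8]] [672.78691268 -77.74251003]
tub [[ 508.6 -308.4]
 [ 588.8 -317.8]
 [ 580.  -378.6]
 [ 496.6 -365.6]] [ 543.50649234 -342.59372081]
[ 537.5 -341.8  244. ] [-0.152, -1.196, 0.459, 0.244, 1.248, 0.417]
[ 537.5 -341.8   99. ] [-0.152, -1.196, 0.459, -0.166, 1.252, 1.015]
```

View pics/pan.png

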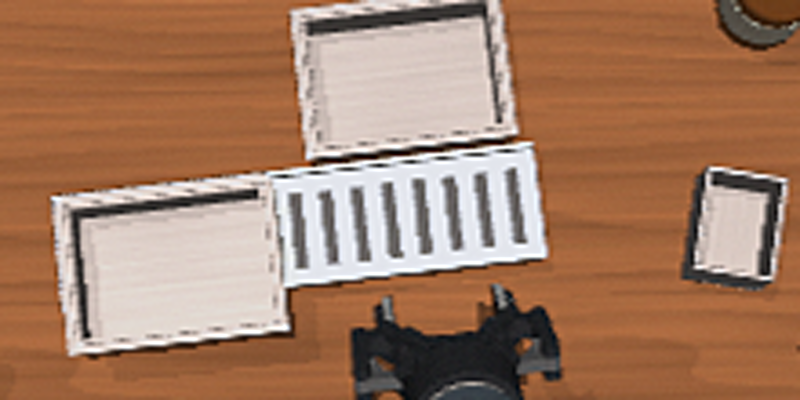

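The top view confirms the pan is upright, with rim corners at crop pixels (292,10), (497,0), (517,133) and (308,158).

```bash
python3 - <<'E'
from h import *
c=bot.get_calibration("top")
f=lambda x,y,z:ray(c,(180+x/3.636-.35,150+y/3.636-.35),z)[:2].round(1)
q=np.array([f(*p,57) for p in((292,10),(497,-2),(517,133),(308,158))]);print(q,q.mean(0))
q=np.array([f(*p,64) for p in((706,168),(787,180),(775,283),(696,273))]);print(q,q.mean(0))
E
python3 -m inch '[[-0.07,-0.6,0.23,0.12,0.6,0.1,85],[-0.07,-0.6,0.23,0.12,0.6,0.1,85],[-0.07,-0.6,0.23,0.12,0.6,0.1,85],[-0.07,-0.6,0.23,0.12,0.6,0.1,85]]'
python3 - <<'E'
from h import *
R=tilt(0,np.array([np.cos(np.radians(-7.8)),np.sin(np.radians(-7.8)),0]))[0];p=np.array([538.5,-341.8,220]);print(p,row(R,p))
E
```

```text
[[ 722.1   12.6]
 [ 729.  -153.2]
 [ 617.6 -166.2]
 [ 600.2    1.2]] [667.225 -76.4  ]
[[ 585.3 -314.7]
 [ 574.5 -378.3]
 [ 492.5 -365. ]
 [ 501.5 -303.4]] [ 538.45 -340.35]
t: 6.6
tool_pos: [468.2, -218.5, 282.1]
tcp_rot: [[0.956, -0.016, 0.294], [-0.023, -1.0, 0.019], [0.294, -0.025, -0.956]]
ft_force: [-0.5, 0.2, 0.3]
grip_width: 84.8
grip_force: 0.0
[ 538.5 -341.8  220. ] [-0.085, -0.593, 0.231, 0.259, 0.618, 0.388]
```

```bash
python3 -m inch '[[-0.085,-0.593,0.231,0.27,0.618,0.388,85],[-0.085,-0.593,0.231,0.27,0.618,0.388,85],[-0.085,-0.593,0.231,0.27,0.618,0.388,85],[-0.085,-0.593,0.231,0.27,0.618,0.388,85],[-0.085,-0.593,0.231,0.27,0.618,0.388,85]]'
python3 - <<'E'
from h import *
R=tilt(0,np.array([np.cos(np.radians(-7.8)),np.sin(np.radians(-7.8)),0]))[0];p=np.array([540.5,-341.5,99]);print(p,row(R,p))
c=bot.get_calibration("wrist");im=bot.get_image("wrist");cv2.imwrite("pics/w1.png",im[:,:,::-1]);
np.save("pics/w1.npy",c,allow_pickle=True)
for x,y in((42,32),(42,-32),(-42,-32),(-42,32)): print(proj(c,np.array([540.5,-341.5,64])+R@[x,y,0]).round())
E
```

```text
t: 7.22
tool_pos: [539.9, -341.1, 224.2]
tcp_rot: [[0.991, -0.136, 0.003], [-0.136, -0.991, -0.003], [0.003, 0.002, -1.0]]
ft_force: [-0.2, 0.5, 1.2]
grip_width: 84.6
grip_force: 0.0
[ 540.5 -341.5   99. ] [0.005, -0.007, -0.0, 0.001, 0.0, 0.626]
[328. 152.]
[232. 152.]
[236. 267.]
[323. 267.]
```

View pics/w1.png

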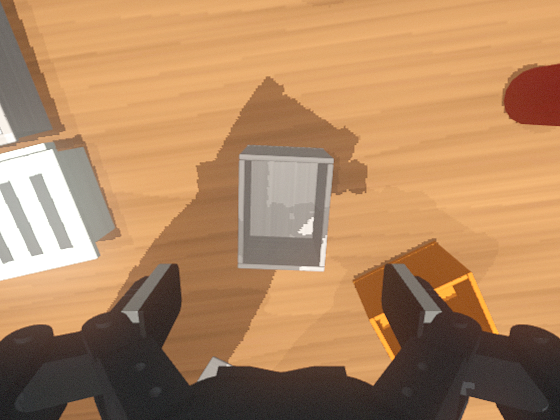

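The wrist view shows the tub rim at (239,155), (333,157), (325,270) and (238,268). That is about 2 mm from where I predicted, and the orange tub is clear of the fingers.

```bash
python3 -m inch '[[0,0,0,-0.01,0.01,0.3,85],[0,0,0,-0.01,0.01,0.5,85],[0,0,0,-0.01,0.01,0.62,85],[0,0,0,-0.01,0.01,0.625,85],[0,0,0,-0.01,0.01,0.625,58],[0,0,0,-0.01,0.01,0.625,50],[0,0,0,-0.01,0.01,0.625,50],[0,0,0,-0.01,0.01,0.625,50],[0,0,0,-0.01,0.01,0.625,50]]'
```

```text
t: 8.4
tool_pos: [539.2, -344.8, 101.1]
tcp_rot: [[0.991, -0.136, 0.006], [-0.136, -0.991, -0.005], [0.006, 0.004, -1.0]]
ft_force: [-0.9, 1.5, 8.9]
grip_width: 63.2
grip_force: 66.6
```

```bash
python3 -m inch '[[0,0,0,0,0,-0.2,50],[0,0,0,0,0,-0.5,50],[0,0,0,0,0,-0.55,50],[0,0,0,0,0,-0.55,50]]'
python3 - <<'E'
from h import *
im=cv2.imread("pics/top1.png");c=bot.get_calibration("top")
hsv=cv2.cvtColor(im,cv2.COLOR_BGR2HSV)
for s,v in((90,60),(60,110),(45,140)):
    m=((hsv[:,:,1]<s)&(hsv[:,:,2]>v)).astype(np.uint8)*255;m[:,:255]=0;m[:,330:]=0;m[:140]=0;m[196:]=0
    k=max(cv2.findContours(m,0,1)[0],key=cv2.contourArea);print(cv2.boundingRect(k))
    r,b=rect(c,m,57);print(np.round(r[0],1),np.round(r[1],1),r[2],b.round().tolist())
x=np.array([np.cos(np.radians(5)),np.sin(np.radians(5)),0]);R=tilt(0,x)[0]
print(row(R,[667.5+1,-78.5,215]),row(R,[667.5+1,-78.5,109]))
E
```

```text
t: 8.9
tool_pos: [538.4, -344.2, 209.5]
tcp_rot: [[0.991, -0.136, 0.004], [-0.136, -0.991, -0.004], [0.005, 0.004, -1.0]]
ft_force: [-0.3, 1.0, -2.5]
grip_width: 63.2
grip_force: 66.9
(260, 146, 63, 48)
[669.4 -76.1] [124.1 171.4] 5.446653842926025 [[599.0, 3.0], [616.0, -167.0], [739.0, -156.0], [723.0, 15.0]]
(260, 146, 63, 48)
[669.5 -76.1] [123.4 171.1] 5.612483501434326 [[600.0, 3.0], [616.0, -167.0], [739.0, -155.0], [723.0, 15.0]]
(260, 146, 62, 48)
[669.4 -76. ] [122.8 169.8] 5.675734996795654 [[600.0, 2.0], [617.0, -167.0], [739.0, -154.0], [722.0, 15.0]]
[0.008, -0.008, -0.448, 0.464, -1.405, -0.03] [0.008, -0.008, -0.448, 0.461, -1.407, 0.5]
```

```bash
python3 -m inch '[[0,0,-0.2,0.23,-0.5,-0.03,50],[0,0,-0.45,0.46,-0.99,-0.03,50],[0,0,-0.45,0.46,-0.99,-0.03,50],[0,0,-0.45,0.46,-0.99,-0.03,50],[0,0,-0.45,0.46,-0.99,-0.03,50]]'
python3 - <<'E'
from h import *
x=np.array([np.cos(np.radians(5.6)),np.sin(np.radians(5.6)),0]);R=tilt(0,x)[0]
print(row(R,[670.5,-77,215]),row(R,[670.5,-77,109]))
E
```

```text
t: 9.52
tool_pos: [656.9, -158.0, 211.8]
tcp_rot: [[0.996, 0.092, -0.001], [0.092, -0.996, -0.001], [-0.001, 0.001, -1.0]]
ft_force: [-0.7, -0.4, -2.1]
grip_width: 63.4
grip_force: 66.8
[0.003, 0.001, -0.012, 0.105, -0.397, -0.016] [0.003, 0.001, -0.012, 0.105, -0.398, 0.514]
```

```bash
python3 -m inch '[[0,0,-0.01,0.105,-0.4,0,50],[0,0,-0.01,0.105,-0.4,0,50],[0,0,-0.01,0.105,-0.4,0,50],[0,0,-0.01,0.105,-0.4,0.15,50],[0,0,-0.01,0.105,-0.4,0.3,50],[0,0,-0.01,0.105,-0.4,0.4,50],[0,0,-0.01,0.105,-0.4,0.45,50],[0,0,-0.01,0.105,-0.4,0.48,50],[0,0,-0.01,0.105,-0.4,0.5,50],[0,0,-0.01,0.105,-0.4,0.5,50]]'
```

```text
t: 10.78
tool_pos: [670.6, -79.5, 114.3]
tcp_rot: [[0.996, 0.093, 0.003], [0.093, -0.996, -0.003], [0.002, 0.003, -1.0]]
ft_force: [0.1, 0.3, -2.5]
grip_width: 63.4
grip_force: 66.9
```

```bash
python3 -m inch '[[0,0,0,0,0,0.012,50],[0,0,0,0,0,0.024,50],[0,0,0,0,0,0.024,50]]'
```

```text
t: 11.15
tool_pos: [670.5, -79.3, 109.1]
tcp_rot: [[0.996, 0.093, 0.002], [0.093, -0.996, -0.003], [0.002, 0.003, -1.0]]
ft_force: [0.2, 0.8, -1.9]
grip_width: 63.4
grip_force: 66.9
```

```bash
python3 -m inch '[[0,0,0,0,0,0.008,50],[0,0,0,0,0,0.014,50],[0,0,0,0,0,0.014,50]]'
```

```text
t: 11.52
tool_pos: [670.5, -79.3, 108.1]
tcp_rot: [[0.996, 0.093, 0.004], [0.093, -0.996, -0.003], [0.003, 0.004, -1.0]]
ft_force: [-5.6, 1.3, 10.6]
grip_width: 63.5
grip_force: 68.3
```

```bash
python3 -m inch '[[0,0,0,0,0,0,72],[0,0,0,0,0,0,85],[0,0,0,0,0,0,85],[0,0,0,0,0,-0.1,85],[0,0,0,0,0,-0.3,85],[0,0,0,0,0,-0.6,85],[0,0,0,0,0,-0.8,85],[0,0,0,0,0,-0.8,85]]'
python3 - <<'E'
from h import *
x=np.array([np.cos(np.radians(15.3)),np.sin(np.radians(15.3)),0]);R=tilt(0,x)[0]
print(row(R,[536,339,260]))
E
```

```text
t: 12.52
tool_pos: [671.1, -79.1, 270.2]
tcp_rot: [[0.996, 0.093, 0.009], [0.093, -0.996, -0.004], [0.008, 0.005, -1.0]]
ft_force: [0.3, 0.0, -0.7]
grip_width: 84.9
grip_force: 0.0
[0.012, -0.015, -0.348, -0.478, -2.145, 0.036]
```

```bash
python3 -m inch '[[0,0,-0.17,-0.24,-1,0.03,85],[0,0,-0.17,-0.24,-1,0.03,85],[0,0,-0.17,-0.24,-1,0.03,85],[0,0,-0.17,-0.24,-1,0.03,85],[0,0,-0.17,-0.24,-1,0.03,85]]'
python3 -m inch '[[0,0,-0.17,-0.15,-1,0.0,85],[0,0,-0.17,-0.15,-1,0.0,85],[0,0,-0.17,-0.15,-1,0.0,85],[0,0,-0.17,-0.15,-1,0,85],[0,0,-0.17,-0.15,-1,0,85]]'
python3 - <<'E'
from h import *
x=np.array([np.cos(np.radians(15.3)),np.sin(np.radians(15.3)),0]);R=tilt(0,x)[0]
print(row(R,[536,339,240]))
# placed tub check, top view
im=bot.get_image("top");cv2.imwrite("pics/top2.png",im[:,:,::-1])
E
```

```text
t: 13.15
tool_pos: [603.4, 116.7, 258.9]
tcp_rot: [[0.984, 0.179, 0.001], [0.179, -0.984, -0.003], [0.001, 0.003, -1.0]]
ft_force: [0.0, -0.6, -0.6]
grip_width: 85.2
grip_force: 0.0
t: 13.78
tool_pos: [550.5, 273.3, 258.5]
tcp_rot: [[0.95, 0.313, -0.006], [0.313, -0.95, 0.021], [0.0, -0.022, -1.0]]
ft_force: [0.2, 0.1, 0.3]
grip_width: 84.9
grip_force: 0.0
[-0.043, 0.0, 0.102, 0.034, -0.333, 0.1]
```

```bash
python3 -m inch '[[-0.04,0,0.1,0.034,-0.33,0.1,85],[-0.04,0,0.1,0.034,-0.33,0.1,85],[-0.04,0,0.1,0.034,-0.33,0.1,85],[-0.04,0,0.1,0.034,-0.33,0.1,85]]'
python3 - <<'E'
from h import *
x=np.array([np.cos(np.radians(15.3)),np.sin(np.radians(15.3)),0]);R=tilt(0,x)[0]
print(row(R,[536,339,136]))
c=bot.get_calibration("wrist");im=bot.get_image("wrist");cv2.imwrite("pics/w2.png",im[:,:,::-1])
print([proj(c,np.array([536,339,88])+R@[a,b,0]).round().tolist() for a,b in((28,20),(28,-20),(-28,-20),(-28,20))])
hsv=cv2.cvtColor(im,cv2.COLOR_RGB2HSV);m=((hsv[:,:,1]<60)).astype(np.uint8)*255;m[300:]=0
for k in cv2.findContours(m,0,1)[0]:
    if cv2.contourArea(k)>300: print(cv2.boundingRect(k),np.round(cv2.boxPoints(cv2.minAreaRect(k))).tolist())
E
```

```text
t: 14.32
tool_pos: [551.3, 295.6, 240.6]
tcp_rot: [[0.941, 0.339, -0.013], [0.339, -0.94, 0.034], [-0.001, -0.036, -0.999]]
ft_force: [0.5, 0.3, 0.1]
grip_width: 85.1
grip_force: 0.0
[-0.073, 0.005, 0.158, 0.002, -0.211, 0.531]
[[252.0, 176.0], [192.0, 171.0], [192.0, 249.0], [248.0, 254.0]]
(130, 265, 40, 35) [[130.0, 299.0], [162.0, 259.0], [171.0, 267.0], [139.0, 307.0]]
(364, 208, 196, 92) [[364.0, 208.0], [559.0, 208.0], [559.0, 299.0], [364.0, 299.0]]
(194, 158, 70, 98) [[194.0, 255.0], [194.0, 158.0], [263.0, 158.0], [263.0, 255.0]]
(223, 0, 67, 15) [[223.0, 0.0], [289.0, 0.0], [289.0, 14.0], [223.0, 14.0]]
(0, 0, 55, 67) [[-0.0, 0.0], [54.0, 0.0], [54.0, 66.0], [0.0, 66.0]]
```

```bash
python3 - <<'E'
from h import *
print(bot.sense()["joint_pos"])
E
```

```text
[ 19.76983109  23.39643392   4.72757065  71.36268599   2.08375292
 179.94208487]
```

```bash
python3 -m inch '[[0,0,-0.33,0,0,0,85],[0,0,-0.66,0,0,0,85],[0,0,-0.99,0,0,0,85]]'
python3 -m inch '[[0,0,-0.33,0,0,0,85],[0,0,-0.66,0,0,0,85],[0,0,-0.99,0,0,0,85],[0,0,-0.99,0,0,0,85]]'
python3 - <<'E'
from h import *
x=np.array([np.cos(np.radians(105.3)),np.sin(np.radians(105.3)),0]);R=tilt(0,x)[0]
print(row(R,[536,339,240]),bot.sense()["joint_pos"])
E
```

```text
t: 14.75
tool_pos: [551.2, 295.5, 240.8]
tcp_rot: [[0.663, 0.749, -0.013], [0.749, -0.662, 0.034], [0.017, -0.032, -0.999]]
ft_force: [0.7, 0.4, -0.2]
grip_width: 84.8
grip_force: 0.0
t: 15.25
tool_pos: [551.2, 295.6, 240.8]
tcp_rot: [[0.234, 0.972, -0.013], [0.972, -0.233, 0.034], [0.03, -0.02, -0.999]]
ft_force: [-0.8, 0.0, 0.7]
grip_width: 85.0
grip_force: 0.0
[-0.025, -0.069, -1.006, 0.193, -0.125, 0.012] [ 19.77208164  23.3860921    4.72046588  71.35882952   2.08634657
 123.28281456]
```

```bash
python3 -m inch '[[-0.025,-0.069,-0.33,0.193,-0.125,0,85],[-0.025,-0.069,-0.66,0.193,-0.125,0,85],[-0.025,-0.069,-1,0.193,-0.125,0,85],[-0.025,-0.069,-1,0.193,-0.125,0,85]]'
python3 - <<'E'
from h import *
x=np.array([np.cos(np.radians(105.3)),np.sin(np.radians(105.3)),0]);R=tilt(0,x)[0]
print(row(R,[536,339,136]))
c=bot.get_calibration("wrist");im=bot.get_image("wrist");cv2.imwrite("pics/w3.png",im[:,:,::-1])
print([proj(c,np.array([536,339,88])+R@[a,b,0]).round().tolist() for a,b in((20,28),(20,-28),(-20,-28),(-20,28))])
hsv=cv2.cvtColor(im,cv2.COLOR_RGB2HSV);m=((hsv[:,:,1]<60)).astype(np.uint8)*255;m[300:]=0
for k in cv2.findContours(m,0,1)[0]:
    if cv2.contourArea(k)>300: print(cv2.boundingRect(k),np.round(cv2.boxPoints(cv2.minAreaRect(k))).tolist())
E
```

```text
t: 15.75
tool_pos: [535.8, 339.1, 242.3]
tcp_rot: [[-0.258, 0.966, -0.0], [0.966, 0.258, 0.0], [0.0, -0.0, -1.0]]
ft_force: [0.4, -0.7, -0.0]
grip_width: 85.2
grip_force: 0.0
[-0.0, -0.0, -0.012, -0.001, 0.001, 0.531]
[[324.0, 186.0], [241.0, 187.0], [243.0, 242.0], [323.0, 242.0]]
(393, 265, 40, 35) [[391.0, 266.0], [401.0, 259.0], [432.0, 299.0], [423.0, 306.0]]
(122, 264, 52, 36) [[122.0, 299.0], [122.0, 264.0], [173.0, 264.0], [173.0, 299.0]]
(237, 167, 84, 80) [[235.0, 170.0], [318.0, 166.0], [322.0, 242.0], [239.0, 246.0]]
(438, 148, 85, 83) [[421.0, 195.0], [485.0, 131.0], [538.0, 184.0], [474.0, 248.0]]
```

```bash
python3 -m inch '[[0,0,0,-0.007,-0.01,0.25,85],[0,0,0,-0.007,-0.01,0.45,85],[0,0,0,-0.007,-0.01,0.53,85],[0,0,0,-0.007,-0.01,0.53,85],[0,0,0,-0.007,-0.01,0.53,50],[0,0,0,-0.007,-0.01,0.53,45],[0,0,0,-0.007,-0.01,0.53,45],[0,0,0,-0.007,-0.01,0.53,45],[0,0,0,-0.007,-0.01,0.53,45]]'
python3 -m inch '[[0,0,0,0,0,-0.2,45],[0,0,0,0,0,-0.5,45],[0,0,0,0,0,-0.65,45],[0,0,0,0,0,-0.65,45]]'
python3 - <<'E'
from h import *
x=np.array([np.cos(np.radians(95.6)),np.sin(np.radians(95.6)),0]);R=tilt(0,x)[0]
print(row(R,[670,-79.3,265]))
E
```

```text
t: 16.92
tool_pos: [534.8, 337.5, 138.3]
tcp_rot: [[-0.262, 0.965, 0.003], [0.965, 0.262, 0.001], [0.001, 0.003, -1.0]]
ft_force: [-1.4, -0.7, 5.9]
grip_width: 55.2
grip_force: 62.8
t: 17.42
tool_pos: [535.0, 337.5, 269.6]
tcp_rot: [[-0.262, 0.965, 0.005], [0.965, 0.262, 0.003], [0.001, 0.006, -1.0]]
ft_force: [0.1, 0.3, -2.7]
grip_width: 55.1
grip_force: 63.9
[0.011, -0.003, 0.335, -2.188, 0.105, 0.021]
```

```bash
python3 -m inch '[[0,0,0.15,-0.5,0.05,0,45],[0,0,0.3,-1,0.05,0,45],[0,0,0.3,-1,0.05,0,45],[0,0,0.3,-1,0.05,0,45],[0,0,0.3,-1,0.05,0,45]]'
python3 -m inch '[[0,0,0,-0.5,-0.1,0,45],[0,0,0,-0.9,-0.2,0,45],[0,0,0,-0.9,-0.2,0,45],[0,0,0,-0.9,-0.2,0,45],[0,0,0,-0.9,-0.2,0,45]]'
python3 - <<'E'
from h import *
x=np.array([np.cos(np.radians(95.6)),np.sin(np.radians(95.6)),0]);R=tilt(0,x)[0]
print(row(R,[670,-79.3,265]))
E
```

```text
t: 18.05
tool_pos: [596.4, 146.0, 265.1]
tcp_rot: [[-0.113, 0.994, -0.002], [0.994, 0.113, 0.0], [0.0, -0.002, -1.0]]
ft_force: [-0.2, 0.1, -1.9]
grip_width: 55.1
grip_force: 63.8
t: 18.68
tool_pos: [577.4, -35.3, 265.9]
tcp_rot: [[-0.116, 0.993, -0.001], [0.993, 0.116, 0.001], [0.001, -0.001, -1.0]]
ft_force: [-0.3, -0.5, -2.0]
grip_width: 54.9
grip_force: 63.8
[-0.001, -0.002, 0.037, -0.272, 0.435, 0.004]
```

```bash
python3 -m inch '[[0,0,0.037,-0.272,0.435,0,45],[0,0,0.037,-0.272,0.435,0,45],[0,0,0.037,-0.272,0.435,0,45],[0,0,0.037,-0.272,0.435,0.15,45],[0,0,0.037,-0.272,0.435,0.15,45]]'
python3 - <<'E'
from h import *
x=np.array([np.cos(np.radians(95.6)),np.sin(np.radians(95.6)),0]);R=tilt(0,x)[0]
print(row(R,[670,-79.3,151]))
c=bot.get_calibration("wrist");im=bot.get_image("wrist")
for X in (np.array([669.8,-79.3,71]),):
  P=[proj(c,X+R@[a,b,0]).round().astype(int).tolist() for a,b in((32,42),(32,-42),(-32,-42),(-32,42))];print(P)
im=im[:,:,::-1].copy()
cv2.polylines(im,[np.array(P)],True,(0,0,255),1);cv2.imwrite("pics/w4.png",im)
E
```

```text
t: 19.3
tool_pos: [669.0, -78.2, 233.9]
tcp_rot: [[-0.099, 0.995, -0.005], [0.995, 0.099, 0.002], [0.002, -0.005, -1.0]]
ft_force: [0.3, 0.4, -0.9]
grip_width: 54.7
grip_force: 64.1
[-0.01, -0.004, 0.003, -0.007, 0.006, 0.415]
[[346, 168], [223, 168], [227, 254], [341, 255]]
```

View pics/w4.png

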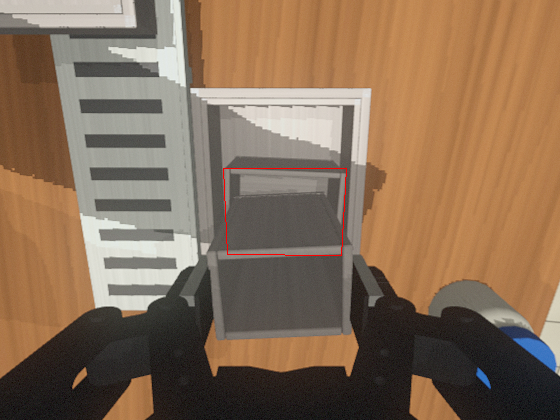

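The wrist view shows the tub rim, at about (225–346, 170), on the predicted outline, with the tin held centrally above it. I'll lower it now.

```bash
python3 -m inch '[[0,0,0,0,0,0.1,45],[0,0,0,0,0,0.2,45],[0,0,0,0,0,0.28,45],[0,0,0,0,0,0.34,45],[0,0,0,0,0,0.38,45],[0,0,0,0,0,0.4,45],[0,0,0,0,0,0.4,45]]'
```

```text
t: 20.23
tool_pos: [670.1, -80.7, 156.1]
tcp_rot: [[-0.097, 0.995, -0.0], [0.995, 0.097, 0.0], [0.0, -0.0, -1.0]]
ft_force: [0.4, 0.9, -1.5]
grip_width: 55.1
grip_force: 64.3
```

```bash
python3 -m inch '[[0,0,0,0,0,0.015,45],[0,0,0,0,0,0.028,45],[0,0,0,0,0,0.028,45]]'; python3 -m inch '[[0,0,0,0,0,0.005,45],[0,0,0,0,0,0.01,45],[0,0,0,0,0,0.01,45]]'
```

```text
t: 20.6
tool_pos: [670.0, -80.7, 150.3]
tcp_rot: [[-0.097, 0.995, -0.001], [0.995, 0.097, 0.0], [0.0, -0.001, -1.0]]
ft_force: [0.5, -0.4, -1.9]
grip_width: 55.3
grip_force: 64.3
t: 20.98
tool_pos: [670.1, -80.7, 149.4]
tcp_rot: [[-0.097, 0.995, 0.0], [0.995, 0.097, -0.0], [-0.0, 0.0, -1.0]]
ft_force: [-2.4, -0.2, 4.9]
grip_width: 55.1
grip_force: 64.9
```

```bash
python3 -m inch '[[0,0,0,0,0,0,65],[0,0,0,0,0,0,85],[0,0,0,0,0,0,85],[0,0,0,0,0,-0.1,85],[0,0,0,0,0,-0.4,85],[0,0,0,0,0,-0.8,85],[0,0,0,0,0,-0.8,85]]'
python3 -m inch '[[0,0,0,-0.5,-0.4,0,85],[0,0,0,-0.9,-0.5,0,85],[0,0,0,-0.9,-0.5,0,85],[0,0,0,-0.9,-0.5,0,85],[0,0,0,-0.9,-0.5,0,85],[0,0,0,-0.9,-0.5,0,85]]'
python3 - <<'E'
from h import *
c=bot.get_calibration("scene");im=bot.get_image("scene");b=im[:,:,::-1].copy()
cv2.imwrite("pics/fin.png",b)
hsv=cv2.cvtColor(b,cv2.COLOR_BGR2HSV)
# expected rim corners vs strongest local corners nearby: tin (z 99), tub (71), pan (57)
g=cv2.cvtColor(b,cv2.COLOR_BGR2GRAY)
x=np.array([np.cos(np.radians(5.6)),np.sin(np.radians(5.6)),0]);R=tilt(0,x)[0]
for n,X,h in(("tin",[670,-80.7,99],(28,20)),("tub",[669.8,-79.3,71],(42,32)),("pan",[669.5,-77,57],(62,85))):
    P=np.array([proj(c,np.array(X)+R@[a*h[0],d*h[1],0]) for a,d in((1,1),(1,-1),(-1,-1),(-1,1))],np.float32).reshape(-1,1,2)
    Q=cv2.cornerSubPix(g,P.copy(),(6,6),(-1,-1),(3,30,.05));print(n,P[:,0].round().tolist(),(Q-P)[:,0].round(1).tolist())
P0=[proj(c,np.array([670,-80.7,z])).round().tolist() for z in(15,99)];print(P0)
E
```

```text
t: 21.85
tool_pos: [670.7, -80.7, 313.3]
tcp_rot: [[-0.097, 0.995, 0.006], [0.995, 0.097, -0.002], [-0.002, 0.006, -1.0]]
ft_force: [-0.0, 0.8, -0.5]
grip_width: 84.7
grip_force: 0.0
t: 22.6
tool_pos: [588.5, -268.4, 308.5]
tcp_rot: [[-0.098, 0.995, -0.0], [0.995, 0.098, 0.0], [0.001, -0.0, -1.0]]
ft_force: [-0.5, 0.5, 0.2]
grip_width: 85.1
grip_force: 0.0
tin [[329.0, 250.0], [334.0, 237.0], [314.0, 230.0], [309.0, 242.0]] [[0.0, 0.0], [-0.30000001192092896, -0.800000011920929], [0.0, 0.0], [0.0, 0.0]]
tub [[332.0, 260.0], [340.0, 240.0], [311.0, 229.0], [302.0, 249.0]] [[4.800000190734863, -2.0999999046325684], [0.0, 0.0], [0.0, 0.0], [-1.899999976158142, -4.199999809265137]]
pan [[332.0, 281.0], [353.0, 228.0], [311.0, 213.0], [288.0, 264.0]] [[-0.5, 1.100000023841858], [-3.5, 1.2000000476837158], [-1.7999999523162842, 1.899999976158142], [-3.799999952316284, 2.5999999046325684]]
[[320.0, 254.0], [322.0, 240.0]]
```

```bash
python3 -c "
from plant import bot
print(bot.finish_job())"
```

```text
the job is handed in; nothing more can be done
None
```

I tipped the pan over the lip so it stands right way up beyond the rack, then set the tub on its floor and the tin on the tub's floor, and handed in at about 23 s. The two touchdown heights matched the tub's and tin's floors, but I had no picture views left to look at the tin after releasing it.

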